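# Change the colour cartridges on the dosing block and prime it

## Robot

A 6-joint arm with a two-finger parallel gripper is mounted at the origin on a cart in front of the work surface, level with it; the furniture and walls round the work are solid. World frame = base frame: x ahead of the robot, y to its left, z up, the work surface at z = 0. Lengths are in m, angles in rad, forces in N, time in s.
With the tool pointing down it reaches from about 0.3 to 1 m from the base axis. Payload 5.1 kg.
Tool frame: the origin (TCP) lies between the finger pads; the fingertips stand 19 mm ahead of it and the grasp point (between the pads) is the TCP (robot.tip_extent is the distance from the TCP to the fingertips, in m); z points along the fingers, y is the line along which they close (so a half turn about z gives the same grasp; the last joint's range is limited). The gripper opens to 95 mm and grips with 3 to 60 N. Pads are 20 mm wide; open, the fingers measure 119 mm over their backs; the gripper's body (75 mm by 180 mm) begins 59 mm behind the grasp point.
Start: joints at [-1.229, 0.124, 1.65, -0, 1.367, -0.083], TCP at [0.268, -0.592, 0.234] pointing down, gripper open.
Joint ranges: [-2.61, 2.61], [-1.02, 2.33], [0.03, 2.71], [-1.35, 4.49], [0.32, 2.68], [-2.91, 2.91]. Speed limits (rad/s): [2.57, 2.57, 3.14, 3.14, 3.14, 3.14].

## Interface

Orientations are given as a rotation vector (axis times angle).
In Python, from cell import robot gives the robot as it stands. The module is installed in compiled form; this text tells all that it offers.
- The arm moves only by the shell command python3 -m pendant 'ROWS' [OPENING]. ROWS is JSON, a list of rows, each a list of 2 entries, a list of its own where there are three numbers: the shift along the tool's x, y, z in mm, then the turn, a rotation vector about the tool's x, y, z in degrees. A call has 1 to 20 rows; each row is the pose to reach, as a shift and turn from the pose commanded when the call began, along the tool's axes at that moment; what a row does not reach only later rows make up. A row lasts 1/12 s, in which the tool goes at most 41.7 mm and 7.16 degrees, less where a joint would pass 70% of its speed; a pose out of reach is approached as far as the arm can. A call with a gripper value outside its range is refused whole. OPENING is the opening in per cent of the stroke, from 0 (shut) to 100 (fully open), set as the call begins (- or left out, the last holds). The fingers move at their own pace and stop on an object; the grip force is fixed at half the most. Time passes only in rows, so rows that repeat a pose let the fingers close. It gives the time, the measured TCP pose, the force, the opening and the grip force at its end, in the units of the state.
- robot.read_state(): the state, without advancing time (a new reading comes with each control period).
- robot.snapshot(name): name is "scene" or "top"; returns (picture, depth): 400x640x3 uint8, red, green, blue; 400x640 float32, m along the optical axis (not along the pixel's ray), 0 where there is no reading.
- robot.get_calibration(name): a dict with "vfov" (degrees; the focal length in pixels is half the picture's height over the tangent of half this angle, whatever the lens; pixels are square), "cx", "cy" (the principal point, pixels), "distortion" ([k1, k2, p1, p2, k3] as OpenCV has them; the pictures are not rectified), "R" (3x3) and "t" (3): a world point X has camera coordinates R X + t. Camera axes: x right, y down, z forward; pixel columns grow to the right and rows downward; lengths in m; the calibration is good to about 2 mm. A picture is of the moment at which its call begins. get_calibration takes no time and is no camera call.
- robot.close_job(): hands the job in; it is judged then, once.
The state is a dict: "time_s": time; "qpos": joint angles; "joint_vel": joint speeds; "joint_torque": joint torques, N m; "tool_pos": TCP position; "tcp_rot": TCP orientation; "ft_force": force on the tool from outside, world axes, zero at the start; "moment": the same for the moment, N m; "gripper_width": finger opening in m; "grasp_force": force on a finger pad.
Only numpy, scipy, OpenCV 4.12 (cv2) and the standard library are available. Lean on these libraries where they do the work, as an engineer would, in place of code of your own. Each camera call takes 0.05 s, during which the arm holds its last target. There are 200 camera calls.

## Task

Change the cartridges on the paint dosing block: twist every empty grey cartridge out of its socket and stand it upright in the grey return tray, and push every fresh cartridge (coloured wing) fully into a free socket and give it a quarter turn clockwise so that it locks. With all cartridges changed, prime the block: pull the orange suction slide out until its pointer stands in the green band, never into the red, hold it there for about two seconds, then let it go all the way home. Leave the masking tape, the paint jar and the squeeze bottle where they are.

Things in the scene. Friction and masses are not known exactly. Their poses are not given: they have to be found in the camera images.
- block: fixed dosing block: pale metal base plate 110 x 400 x 8 mm; origin on its underside below the middle socket; x points away from the robot, across the row of sockets, y along the row, z up. Three dark round bayonet sockets, all alike, 110 mm apart along y; blue housing with the orange suction slide at the -y end. Its yaw differs from start to start
- socket_1 (a point): bayonet socket at the +y end. Each socket's point = centre of its mouth, top of the collar, 30 mm above the table; axes as the block's. Collar 88 mm across, bore 57 mm; two 14 mm wide slots for the lugs at +y and -y of the bore (white marks) reach 37 mm from the axis. The rim they cut is 6 mm thick, its underside 24 mm above the table
- socket_2 (a point): middle bayonet socket, as socket_1. A sprung seat in each bore stands 20 mm above the table (3 N to start it), sinks 1 mm per 0.6 N and bottoms at 11 mm (8.4 N). An inserted cartridge can turn only when its underside is pressed to below 14 mm above the table; 11 to 13 mm is right
- socket_3 (a point): bayonet socket beside the slide, as socket_1. To lock: wing along block y, lower into the slots, press, turn 90 degrees clockwise seen from above to the stop: wing along block x (red marks). Let go: the seat holds the lugs up against the rim, underside 14 mm above the table. It turns no other way. To take out: press 1 to 2 mm, turn 90 degrees anticlockwise, lift
- fresh_1_mid (a point): fresh cartridge, white, red band and wing, stands on the table, may be absent; 84 mm tall, 68 mm across, 200 g; point = its centre, 42 mm above the flat underside. Spigot 54 mm across, lowest 20 mm, 2 lugs reaching 34 mm from the axis, 10 mm wide, 4 to 10 mm up; body to 46 mm; then wing grip 50 long, 14 thick, 38 tall. Own x = along wing and lugs (half turn alike), z up
- fresh_2_mid (a point): fresh cartridge, white, yellow band and wing, stands on the table, may be absent; 84 mm tall, 68 mm across, 200 g; point = its centre, 42 mm above the flat underside. Spigot 54 mm across, lowest 20 mm, 2 lugs reaching 34 mm from the axis, 10 mm wide, 4 to 10 mm up; body to 46 mm; then wing grip 50 long, 14 thick, 38 tall. Own x = along wing and lugs (half turn alike), z up
- fresh_3_mid (a point): fresh cartridge, white, green band and wing, stands on the table, may be absent; 84 mm tall, 68 mm across, 200 g; point = its centre, 42 mm above the flat underside. Spigot 54 mm across, lowest 20 mm, 2 lugs reaching 34 mm from the axis, 10 mm wide, 4 to 10 mm up; body to 46 mm; then wing grip 50 long, 14 thick, 38 tall. Own x = along wing and lugs (half turn alike), z up
- empty_1_mid (a point): empty cartridge, grey body, black band and wing; may be absent; starts locked in socket_1; shape, point and axes as the fresh cartridges: centre 42 mm above the underside, wing 46 to 84 mm above it, 14 mm thick, 50 mm long along own x
- empty_2_mid (a point): empty cartridge, grey body, black band and wing; may be absent; starts locked in socket_2; shape, point and axes as the fresh cartridges: centre 42 mm above the underside, wing 46 to 84 mm above it, 14 mm thick, 50 mm long along own x
- empty_3_mid (a point): empty cartridge, grey body, black band and wing; may be absent; starts locked in socket_3; shape, point and axes as the fresh cartridges: centre 42 mm above the underside, wing 46 to 84 mm above it, 14 mm thick, 50 mm long along own x
- tray_in (a point): grey return tray, inside 190 mm (its x) by 90 mm (its y), rim 24 mm above the table: point = centre of its inner floor, 5 mm above the table; fixed. It takes two cartridges side by side along its x, e.g. 48 mm either side of the middle
- gauge (a joint): how far the suction slide is drawn out, m: 0 = home, grows as its tab is pulled along the block's -x; sprung back (2 N at home, plus 1 N per 10 mm; 6 N at 40 mm), limit 0.07. The black pointer stands in the green band from 0.034 to 0.046 (middle 0.040); the red zone begins at 0.055
- gauge_tab (a point): grip point on the orange upright tab of the suction slide, 50 mm above the table; tab 14 mm thick (block's y), 24 mm long (block's x), its top 66 mm above the table, its foot 12 mm; moves with the slide; the scale strip lies flat at 9 mm beneath
- tape: roll of masking tape lying flat, 101 mm across, 24 mm tall, origin on its underside; a bystander
- jar: small white and pink paint jar, 54 mm across, 62 mm tall, origin on its underside; a bystander
- bottle: yellow squeeze bottle with a red cap lying down, 116 x 140 x 40 mm, origin on its underside; a bystander
Mind the look-alikes: they are no part of the job. Leave any turquoise look-alike of the part that bears fresh_1_mid alone. Leave any brown look-alike of the part that bears fresh_2_mid alone.

How it is judged:
On the way, in this order (a step that is already met when the one before it is completed fails the run):
1. every empty cartridge stands in the return tray and every fresh one is locked in a socket ((horizontal distance between fresh_1_mid and socket_1 below 0.006 m or horizontal distance between fresh_1_mid and socket_2 below 0.006 m or horizontal distance between fresh_1_mid and socket_3 below 0.006 m) and z of fresh_1_mid in the frame of block between 0.048 and 0.0595 m and angle between the x axis of each of fresh_1_mid, fresh_2_mid, fresh_3_mid and the x axis of block, either way round below 0.35 rad and angle between each of fresh_1_mid, fresh_2_mid, fresh_3_mid's own z axis and vertical below 0.12 rad and (horizontal distance between fresh_2_mid and socket_1 below 0.006 m or horizontal distance between fresh_2_mid and socket_2 below 0.006 m or horizontal distance between fresh_2_mid and socket_3 below 0.006 m) and z of fresh_2_mid in the frame of block between 0.048 and 0.0595 m and (horizontal distance between fresh_3_mid and socket_1 below 0.006 m or horizontal distance between fresh_3_mid and socket_2 below 0.006 m or horizontal distance between fresh_3_mid and socket_3 below 0.006 m) and z of fresh_3_mid in the frame of block between 0.048 and 0.0595 m and x of empty_1_mid in the frame of tray_in between -0.075 and 0.075 m and y of empty_1_mid in the frame of tray_in between -0.03 and 0.03 m and z of empty_1_mid in the frame of tray_in between 0.032 and 0.052 m and angle between each of empty_1_mid, empty_2_mid, empty_3_mid's own z axis and vertical below 0.15 rad and x of empty_2_mid in the frame of tray_in between -0.075 and 0.075 m and y of empty_2_mid in the frame of tray_in between -0.03 and 0.03 m and z of empty_2_mid in the frame of tray_in between 0.032 and 0.052 m and x of empty_3_mid in the frame of tray_in between -0.075 and 0.075 m and y of empty_3_mid in the frame of tray_in between -0.03 and 0.03 m and z of empty_3_mid in the frame of tray_in between 0.032 and 0.052 m), for 0.3 s.
2. the suction slide is held with its pointer in the green band for 1.5 seconds (value of joint gauge between 0.034 and 0.046 m), for 1.5 s.
At the end, for the whole second after the job is handed in: Every fresh cartridge is locked (6 mm of the socket axis, underside 6 to 17.5 mm up, wing within 0.35 rad of the block's x, upright within 0.12); every empty one stands on the tray floor (within 75 mm along, 30 mm across of its middle, upright within 0.15 rad); the slide is home within 4 mm (all of step 1 and value of joint gauge below 0.004 m); the robot touches nothing.
It fails at once if the suction slide is drawn into the red zone (value of joint gauge above 0.055 m).
It fails at once if the masking tape is shoved more than 30 mm from its place (distance of tape from where it was at the start of the episode above 0.03 m).
It fails at once if the paint jar is shoved more than 30 mm from its place (distance of jar from where it was at the start of the episode above 0.03 m).
It fails at once if the squeeze bottle is shoved more than 30 mm from its place (distance of bottle from where it was at the start of the episode above 0.03 m).
Of fresh_1, fresh_2, fresh_3 only 2 to 3 are there at a start; the rules pass over those that are not, and their reading is None.
Of empty_1, empty_2, empty_3 only 1 to 2 are there at a start; the rules pass over those that are not, and their reading is None.
At some moment in a run one of fresh_1, fresh_2, fresh_3 may be knocked a few centimetres aside while the robot is not near it.
It also fails if it takes over 210 s, if anything falls off the work surface, if the arm or the gripper's body presses on something with over 40 N, if the wrist force passes 120 N, or if a joint passes its speed limit or range.

## Working session

There is one attempt and no reset: what is moved stays moved. The work goes in short steps, Python scripts to look and compute and a shell command to move; the robot and the scene stay as the last step left them, time stands still between calls to the robot, and variables do not carry over. Pictures are saved under pics/ and viewed, at most 14 in all, crops included, and the job is handed in when it is done.

```bash
mkdir -p pics; cat > h.py <<'E'
import numpy as np, cv2
from cell import robot
from scipy.spatial.transform import Rotation as Ro
def K(n):
    c=robot.get_calibration(n); f=200/np.tan(np.radians(c["vfov"])/2)
    return c,np.array([[f,0,c["cx"]],[0,f,c["cy"]],[0,0,1]]),np.array(c["R"]),np.array(c["t"])
def plane(n,px,z):
    c,k,R,t=K(n); u=cv2.undistortPoints(np.array(px,float).reshape(-1,1,2),k,np.array(c["distortion"]))[:,0]
    d=np.c_[u,np.ones(len(u))]@R; o=-R.T@t
    return o+d*((z-o[2])/d[:,2])[:,None]
def cloud(n,dep):
    c,k,R,t=K(n); v,u=np.mgrid[:400,:640]
    q=cv2.undistortPoints(np.c_[u.ravel(),v.ravel()].astype(float).reshape(-1,1,2),k,np.array(c["distortion"]))[:,0]
    P=np.c_[q,np.ones(len(q))]*dep.reshape(-1,1)
    return ((P-t)@R).reshape(400,640,3)
def snap(n,name=None):
    im,d=robot.snapshot(n)
    if name: cv2.imwrite(f"pics/{name}.png",im[:,:,::-1])
    return im,d
E
python3 - <<'E'
from h import *
for n in("scene","top"):
    im,d=snap(n,n+"0"); np.savez(n+"0.npz",im=im,d=d); c,k,R,t=K(n); print(n,-R.T@t,R[2],c["distortion"],k[0,0])
s=robot.read_state(); print(s)
E
```

```text
scene [-0.0841238   0.83268899  1.01531124] [ 0.47254526 -0.56167639 -0.67913225] [-0.07197921  0.          0.          0.          0.        ] 406.6647935181846
top [0.47302063 0.05414538 1.45369441] [ 0.07046814  0.00599238 -0.99749603] [-0.08791004  0.          0.          0.          0.        ] 478.4409158189002
{'time_s': 0.1, 'qpos': array([-1.22856735e+00,  1.24421610e-01,  1.65150927e+00, -2.70563726e-05,
        1.36746112e+00, -8.26124712e-02]), 'joint_vel': array([-6.90494635e-04, -9.48765861e-04, -3.07493895e-03,  4.55042820e-04,
        1.86884568e-05,  1.30848600e-03]), 'joint_torque': array([ 1.52379878e-03, -4.18875253e+01, -3.61098468e+01,  7.76942912e-02,
        4.60997864e-02, -6.84850465e-05]), 'tool_pos': array([ 0.26769744, -0.59174001,  0.2325384 ]), 'tcp_rot': array([-3.06923782e+00, -6.61965000e-01,  4.06896661e-04]), 'ft_force': array([-0.10022028, -0.20654303, -0.89549904]), 'moment': array([ 0.00754204, -0.02107211, -0.03514628]), 'grasp_force': 0.0, 'gripper_width': 0.09504604485861372}
```

View pics/top0.png

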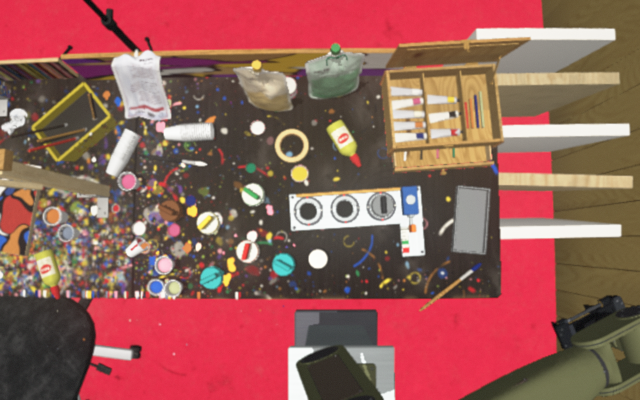

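View pics/scene0.png

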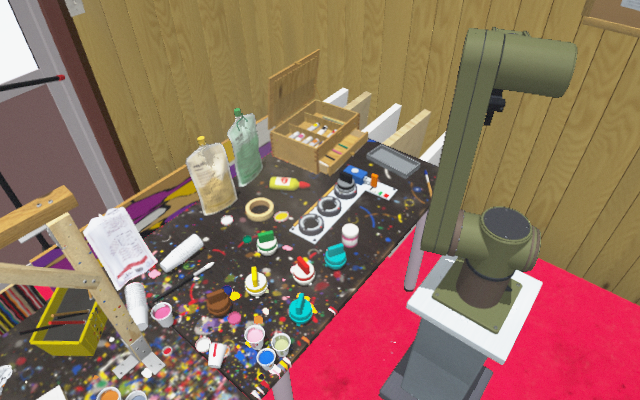

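The top view shows the green fresh cartridge at (251,195), yellow at (208,222) and red at (248,250). The turquoise and brown look-alikes are at (284,264), (211,277) and (169,210). Sockets 1 and 2, at (308,210) and (344,208), are free. The only empty is in socket 3 at (382,206). The tray is at (471,220) and the jar at (318,259).

```bash
cat > m.py <<'E'
from h import *
import sys
def comp(mask,c,r=25,amin=8):
    m=np.zeros_like(mask,np.uint8); y,x=c[1],c[0]; m[y-r:y+r,x-r:x+r]=mask[y-r:y+r,x-r:x+r]
    n,l,s,ce=cv2.connectedComponentsWithStats(m.astype(np.uint8)); 
    return l,s,ce
def hsv(im): return cv2.cvtColor(im,cv2.COLOR_RGB2HSV)
COL={'red':lambda h:((h[...,0]<8)|(h[...,0]>172))&(h[...,1]>150)&(h[...,2]>70),
 'yellow':lambda h:(h[...,0]>20)&(h[...,0]<34)&(h[...,1]>140)&(h[...,2]>120),
 'green':lambda h:(h[...,0]>50)&(h[...,0]<80)&(h[...,1]>110)&(h[...,2]>40)}
def wing(im,d,name,xy,zt=0.084,r=0.06):
    P=cloud("top",d); h=hsv(im)
    near=(np.hypot(P[...,0]-xy[0],P[...,1]-xy[1])<r)&(P[...,2]>zt-0.012)
    v,u=np.nonzero(near&(COL[name](h) if name in COL else True))
    if len(u)<6: return None
    Q=plane("top",np.c_[u,v],zt)[:,:2]
    (c,s,a)=cv2.minAreaRect(Q.astype(np.float32)*1000)
    b=cv2.boxPoints((c,s,a)); e=b[1]-b[0] if np.hypot(*(b[1]-b[0]))>np.hypot(*(b[2]-b[1])) else b[2]-b[1]
    C=np.cov(Q.T); w,V=np.linalg.eigh(C); 
    return dict(n=len(u),c=np.round(c,1),mean=np.round(Q.mean(0)*1000,1),size=np.round(s,1),ang=round(float(np.degrees(np.arctan2(e[1],e[0])))%180,1),pca=round(float(np.degrees(np.arctan2(V[1,1],V[0,1])))%180,1),z=round(float(np.median(P[v,u,2])),4))
E
python3 - <<'E'
from m import *
z=np.load("top0.npz"); im,d=z["im"],z["d"]; P=cloud("top",d)
for n,p in dict(green=(251,195),yellow=(208,222),red=(248,250)).items():
    q=plane("top",[p],.07)[0]; print(n,q,wing(im,d,n,q))
q=plane("top",[(382,206)],.09)[0]; print("empty",q,wing(im,d,"x",q,.098))
for nm,p in dict(tape=(292,146),jar=(318,259),bottle=(343,138),t1=(284,264),t2=(211,277),br=(169,210),white=(300,173),w2=(258,128)).items():
    print(nm,P[p[1],p[0]])
# tray, base plate
h=hsv(im)
Z=P[...,2]
mm=(np.abs(Z-.008)<.004)&(h[...,1]<60)&(h[...,2]>150); mm[:, :280]=0;mm[:,430:]=0; mm[:180]=0; mm[262:]=0
v,u=np.nonzero(mm); Q=plane("top",np.c_[u,v],.008); r=cv2.minAreaRect((Q[:,:2]*1000).astype(np.float32)); print("plate",r,len(u)); 
for w in((302,0),): pass
mt=(Z>.016)&(Z<.032); mt[:,:448]=0; mt[:,495:]=0; mt[:180]=0; mt[260:]=0
v,u=np.nonzero(mt); Q=plane("top",np.c_[u,v],.024); print("trayrim",cv2.minAreaRect((Q[:,:2]*1000).astype(np.float32)),len(u))
for i,(x,y) in enumerate([(308,210),(344,208)]):
    s=P[y-25:y+25,x-25:x+25]; m=(np.abs(s[...,2]-.03)<.006); m=m&(np.hypot(*(s[...,:2]-P[y,x,:2]).transpose(2,0,1))<.055); print("sock",s[m][:,:2].mean(0),m.sum(),[cv2.minEnclosingCircle((s[m][:,:2]*1000).astype(np.float32))])
o=(h[...,0]>5)&(h[...,0]<20)&(h[...,1]>170)&(h[...,2]>120); o[:,:395]=0;o[:,430:]=0;o[:180]=0;o[260:]=0
v,u=np.nonzero(o); print("orange",P[v,u].round(3).tolist()[:40])
c=cv2.resize(im[170:290,270:500],None,fx=3.4,fy=3.4,interpolation=cv2.INTER_CUBIC); cv2.imwrite("pics/crop0.png",c[:,:,::-1])
E
```

```text
green [0.60415275 0.25946936 0.07      ] {'n': 44, 'c': array([609.8, 259.1]), 'mean': array([609.4, 258.6]), 'size': array([46.1,  8. ]), 'ang': 56.3, 'pca': 56.0, 'z': 0.0835}
yellow [0.52573673 0.38476879 0.07      ] {'n': 72, 'c': array([523.8, 391.6]), 'mean': array([523.7, 391.3]), 'size': array([12.4, 48.9]), 'ang': 135.0, 'pca': 132.8, 'z': 0.0818}
red [0.44453643 0.26714502 0.07      ] {'n': 57, 'c': array([441.7, 272.6]), 'mean': array([442. , 272.6]), 'size': array([10.5, 42.9]), 'ang': 166.2, 'pca': 166.1, 'z': 0.0816}
empty [ 0.56944978 -0.11872699  0.09      ] {'n': 92, 'c': array([ 573.2, -122. ]), 'mean': array([ 573.7, -122.3]), 'size': array([14.3, 48.5]), 'ang': 179.3, 'pca': 3.6, 'z': 0.0969}
tape [ 0.76237305  0.14470837 -0.00234725]
jar [0.41804693 0.06490064 0.06078324]
bottle [ 0.77791966 -0.0108449   0.03891245]
t1 [0.40477729 0.16193777 0.08133402]
t2 [0.36764762 0.37112708 0.08418777]
br [0.56023094 0.49680286 0.08277507]
white [0.67696959 0.11953604 0.00685779]
w2 [0.81708354 0.2489787  0.0084069 ]
plate ((534.7755126953125, -51.37828063964844), (412.6941223144531, 213.4819793701172), 88.33358001708984) 2048
trayrim ((533.2140502929688, -394.293701171875), (103.78988647460938, 198.8650360107422), 84.39957427978516) 420
sock [0.56005315 0.09634767] 374 [((559.9456176757812, 96.34175872802734), 43.86613082885742)]
sock [ 0.5675749  -0.01330312] 368 [((567.2649536132812, -13.3471040725708), 44.20068359375)]
orange [[0.513, -0.206, 0.064], [0.513, -0.208, 0.067], [0.513, -0.212, 0.064], [0.51, -0.207, 0.059], [0.51, -0.208, 0.067], [0.51, -0.211, 0.068], [0.507, -0.207, 0.06], [0.507, -0.208, 0.067], [0.507, -0.211, 0.07], [0.504, -0.206, 0.061], [0.504, -0.209, 0.061], [0.504, -0.212, 0.063], [0.504, -0.214, 0.068], [0.501, -0.206, 0.064], [0.501, -0.208, 0.068], [0.501, -0.212, 0.063], [0.501, -0.215, 0.063]]
```

View pics/crop0.png

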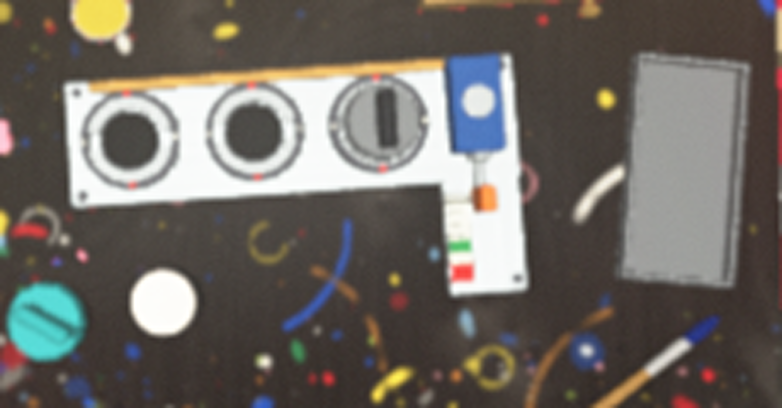

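The crop shows block yaw of about +3.8°, with the sockets on a line 110 mm apart. The orange tab is at its home end, around crop (484,197). The tray is empty. My measurements agree with the given sizes, so I start moving.

```bash
cat > g.py <<'E'
# usage: g.py x y z psi  (mm, deg; psi = yaw of tool x) -> shift/turn from the measured pose
from h import *
import sys
def need(x,y,z,psi):
    s=robot.read_state(); R=Ro.from_rotvec(s["tcp_rot"]); a=np.radians(psi)
    T=Ro.from_matrix(np.array([[np.cos(a),np.sin(a),0],[np.sin(a),-np.cos(a),0],[0,0,-1]]))
    sh=R.inv().apply(np.array([x,y,z])-s["tool_pos"]*1000); rv=(R.inv()*T).as_rotvec(degrees=True)
    print("shift",sh.round(1).tolist(),"turn",rv.round(2).tolist())
def st():
    s=robot.read_state(); m=Ro.from_rotvec(s["tcp_rot"]).as_matrix()
    print("t%.1f"%s["time_s"],"tcp",(s["tool_pos"]*1000).round(1),"psi %.1f tilt %.1f"%(np.degrees(np.arctan2(m[1,0],m[0,0])),np.degrees(np.arccos(-m[2,2]))),"F",s["ft_force"].round(1),"M",s["moment"].round(2),"w %.1f gf %.1f"%(s["gripper_width"]*1000,s["grasp_force"]),"q6 %.0f"%np.degrees(s["qpos"][5]))
if __name__=="__main__":
    st()
    if len(sys.argv)>4: need(*map(float,sys.argv[1:5]))
E
python3 g.py 574 -122.4 200 3.8
```

```text
t0.1 tcp [ 267.7 -591.7  232.5] psi 24.3 tilt 0.1 F [-0.1 -0.2 -0.9] M [ 0.01 -0.02 -0.04] w 95.0 gf 0.0 q6 -5
shift [472.5, -301.3, 33.1] turn [-0.1, 0.01, 20.54]
```

```bash
python3 -m pendant '[[[472,-301,0],[0,0,20.5]],[[472,-301,0],[0,0,20.5]],[[472,-301,0],[0,0,20.5]],[[472,-301,0],[0,0,20.5]],[[472,-301,0],[0,0,20.5]],[[472,-301,0],[0,0,20.5]],[[472,-301,0],[0,0,20.5]],[[472,-301,0],[0,0,20.5]],[[472,-301,0],[0,0,20.5]],[[472,-301,0],[0,0,20.5]],[[472,-301,0],[0,0,20.5]],[[472,-301,0],[0,0,20.5]],[[472,-301,0],[0,0,20.5]],[[472,-301,0],[0,0,20.5]],[[472,-301,0],[0,0,20.5]],[[472,-301,20],[0,0,20.5]],[[472,-301,20],[0,0,20.5]]]' 50; python3 g.py 573.8 -122.4 85 3.8
```

```text
time_s: 1.52
tool_pos: [0.5719, -0.123, 0.2099]
tcp_rot: [-3.138, -0.106, 0.009]
ft_force: [-0.8, -0.0, -1.5]
gripper_width: 0.0478
grasp_force: 0.0
t1.5 tcp [ 571.9 -123.   209.9] psi 3.9 tilt 0.4 F [-0.8 -0.  -1.5] M [ 0.01 -0.   -0.02] w 47.8 gf 0.0 q6 69
shift [2.7, -0.3, 124.9] turn [-0.1, 0.34, 0.07]
```

```bash
python3 -m pendant '[[[1,0,40],[0,0,0]],[[1,0,80],[0,0,0]],[[1,0,100],[0,0,0]],[[1,0,110],[0,0,0]],[[1,0,118],[0,0,0]],[[1,0,124],[0,0,0]],[[1,0,124],[0,0,0]],[[1,0,124],[0,0,0]]]'; python3 g.py 573.8 -122.4 85 3.8; python3 -m pendant '[[[0,0,0],[0,0,0]],[[0,0,0],[0,0,0]],[[0,0,0],[0,0,0]],[[0,0,0],[0,0,0]],[[0,0,0],[0,0,0]],[[0,0,0],[0,0,0]]]' 0; python3 g.py 573.8 -122.4 85 3.8
```

```text
time_s: 2.18
tool_pos: [0.5758, -0.1239, 0.0912]
tcp_rot: [3.139, 0.105, 0.003]
ft_force: [0.7, -0.5, -0.3]
gripper_width: 0.0475
grasp_force: 0.0
t2.2 tcp [ 575.8 -123.9   91.2] psi 3.8 tilt 0.1 F [ 0.7 -0.5 -0.3] M [ 0.06 -0.   -0.04] w 47.5 gf 0.0 q6 69
shift [-1.9, -1.6, 6.1] turn [0.05, -0.12, 0.02]
time_s: 2.68
tool_pos: [0.5749, -0.1227, 0.09]
tcp_rot: [-3.138, -0.105, -0.0]
ft_force: [-0.5, 3.1, 1.9]
gripper_width: 0.0138
grasp_force: 30.0
t2.7 tcp [ 574.9 -122.7   90. ] psi 3.8 tilt 0.1 F [-0.5  3.1  1.9] M [ 0.51 -0.01  0.01] w 13.8 gf 30.0 q6 69
shift [-1.1, -0.4, 5.0] turn [-0.09, -0.01, 0.02]
```

```bash
python3 -m pendant '[[[0,0,1],[0,0,0]],[[0,0,2],[0,0,0]],[[0,0,2.5],[0,0,0]],[[0,0,2.5],[0,0,0]],[[0,0,2.5],[0,0,0]]]'; python3 g.py
```

```text
time_s: 3.1
tool_pos: [0.5751, -0.1227, 0.0885]
tcp_rot: [-3.138, -0.105, -0.0]
ft_force: [-2.9, 3.8, 7.4]
gripper_width: 0.0138
grasp_force: 30.0
t3.1 tcp [ 575.1 -122.7   88.5] psi 3.8 tilt 0.1 F [-2.9  3.8  7.4] M [0.8  0.65 0.03] w 13.8 gf 30.0 q6 69
```

```bash
python3 -m pendant '[[[0,0,0.4],[0,0,-5]],[[0,0,0.4],[0,0,-10]],[[0,0,0.4],[0,0,-16]],[[0,0,0.4],[0,0,-22]],[[0,0,0.4],[0,0,-28]],[[0,0,0.4],[0,0,-34]],[[0,0,0.4],[0,0,-40]],[[0,0,0.4],[0,0,-46]],[[0,0,0.4],[0,0,-52]],[[0,0,0.4],[0,0,-58]],[[0,0,0.4],[0,0,-64]],[[0,0,0.4],[0,0,-70]],[[0,0,0.4],[0,0,-76]],[[0,0,0.4],[0,0,-82]],[[0,0,0.4],[0,0,-86]],[[0,0,0.4],[0,0,-90]],[[0,0,0.4],[0,0,-90]],[[0,0,0.4],[0,0,-90]]]'; python3 g.py
```

```text
time_s: 4.6
tool_pos: [0.5747, -0.1222, 0.0875]
tcp_rot: [-2.144, -2.293, -0.002]
ft_force: [-2.3, 5.8, 5.6]
gripper_width: 0.0138
grasp_force: 30.0
t4.6 tcp [ 574.7 -122.2   87.5] psi 93.8 tilt 0.2 F [-2.3  5.8  5.6] M [0.99 0.47 0.07] w 13.8 gf 30.0 q6 -21
```

```bash
python3 -m pendant '[[[0,0,-4],[0,0,0]],[[0,0,-8],[0,0,0]],[[0,0,-12],[0,0,0]],[[0,0,-16],[0,0,0]],[[0,0,-20],[0,0,0]],[[0,0,-24],[0,0,0]],[[0,0,-50],[0,0,0]],[[0,0,-90],[0,0,0]],[[0,0,-110],[0,0,0]],[[0,0,-120],[0,0,0]],[[0,0,-120],[0,0,0]],[[0,0,-120],[0,0,0]]]'; python3 g.py 533.2 -394.3 200 84.4
python3 - <<'E'
from m import *
snap("scene","sc1")
E
```

```text
time_s: 5.6
tool_pos: [0.5746, -0.1237, 0.2064]
tcp_rot: [2.146, 2.294, -0.001]
ft_force: [-0.5, -0.3, -2.4]
gripper_width: 0.0139
grasp_force: 30.0
t5.6 tcp [ 574.6 -123.7  206.4] psi 93.8 tilt 0.0 F [-0.5 -0.3 -2.4] M [ 0.03 -0.05  0.02] w 13.9 gf 30.0 q6 -21
shift [-267.2, -59.4, 6.5] turn [-0.01, 0.03, 9.43]
```

View pics/sc1.png

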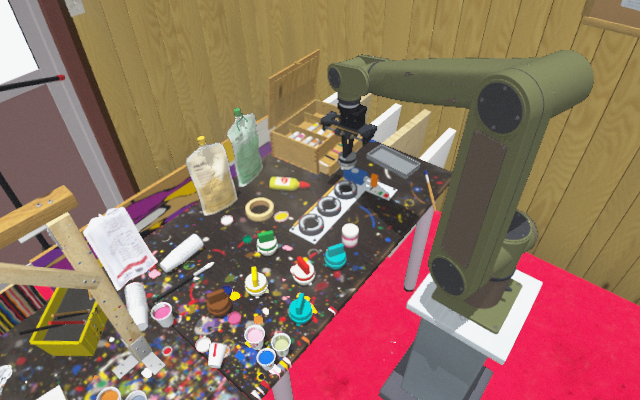

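The empty cartridge hangs in the gripper at (347,155) and all three sockets are free. Next stop is the tray.

```bash
python3 -m pendant '[[[-267,-59.5,0],[0,0,9.4]],[[-267,-59.5,0],[0,0,9.4]],[[-267,-59.5,0],[0,0,9.4]],[[-267,-59.5,0],[0,0,9.4]],[[-267,-59.5,0],[0,0,9.4]],[[-267,-59.5,0],[0,0,9.4]],[[-267,-59.5,0],[0,0,9.4]],[[-267,-59.5,0],[0,0,9.4]],[[-267,-59.5,0],[0,0,9.4]],[[-267,-59.5,40],[0,0,9.4]],[[-267,-59.5,75],[0,0,9.4]],[[-267,-59.5,100],[0,0,9.4]],[[-267,-59.5,115],[0,0,9.4]],[[-267,-59.5,121],[0,0,9.4]],[[-267,-59.5,123],[0,0,9.4]],[[-267,-59.5,123],[0,0,9.4]],[[-267,-59.5,123],[0,0,9.4]]]'; python3 g.py 533.2 -394.3 81 84.4
```

```text
time_s: 7.07
tool_pos: [0.5346, -0.3944, 0.0859]
tcp_rot: [2.323, 2.109, 0.001]
ft_force: [0.3, 0.7, -1.5]
gripper_width: 0.014
grasp_force: 30.0
t7.1 tcp [ 534.6 -394.4   85.9] psi 84.5 tilt 0.2 F [ 0.3  0.7 -1.5] M [ 0.02 -0.09  0.03] w 14.0 gf 30.0 q6 -36
shift [-0.0, -1.4, 4.9] turn [0.17, 0.12, 0.06]
```

```bash
python3 -m pendant '[[[0,-1,2],[0,0,0]],[[0,-1,4],[0,0,0]],[[0,-1,5],[0,0,0]],[[0,-1,5],[0,0,0]]]'; python3 -m pendant '[[[0,0,0],[0,0,0]],[[0,0,0],[0,0,0]],[[0,0,0],[0,0,0]],[[0,0,-20],[0,0,0]],[[0,0,-60],[0,0,0]],[[0,0,-100],[0,0,0]],[[0,0,-130],[0,0,0]],[[0,0,-130],[0,0,0]]]' 80; python3 g.py 609.6 258.9 200 146
```

```text
time_s: 7.4
tool_pos: [0.5332, -0.3945, 0.081]
tcp_rot: [2.325, 2.109, 0.001]
ft_force: [-1.1, 0.8, 4.6]
gripper_width: 0.0139
grasp_force: 30.0
time_s: 8.07
tool_pos: [0.5354, -0.3963, 0.2182]
tcp_rot: [2.316, 2.102, 0.003]
ft_force: [1.6, -1.6, 0.3]
gripper_width: 0.0618
grasp_force: 0.0
t8.1 tcp [ 535.4 -396.3  218.2] psi 84.4 tilt 0.8 F [ 1.6 -1.6  0.3] M [-0.02 -0.16 -0.08] w 61.8 gf 0.0 q6 -36
shift [659.4, 10.2, 12.9] turn [0.35, 0.78, -61.56]
```

```bash
python3 -m pendant '[[[659,10,0],[0,0,-61.6]],[[659,10,0],[0,0,-61.6]],[[659,10,0],[0,0,-61.6]],[[659,10,0],[0,0,-61.6]],[[659,10,0],[0,0,-61.6]],[[659,10,0],[0,0,-61.6]],[[659,10,0],[0,0,-61.6]],[[659,10,0],[0,0,-61.6]],[[659,10,0],[0,0,-61.6]],[[659,10,0],[0,0,-61.6]],[[659,10,0],[0,0,-61.6]],[[659,10,0],[0,0,-61.6]],[[659,10,0],[0,0,-61.6]],[[659,10,0],[0,0,-61.6]],[[659,10,0],[0,0,-61.6]],[[659,10,0],[0,0,-61.6]],[[659,10,0],[0,0,-61.6]],[[659,10,0],[0,0,-61.6]],[[659,10,0],[0,0,-61.6]],[[659,10,0],[0,0,-61.6]]]'; python3 g.py 609.6 258.9 71 146;  python3 - <<'E'
from m import *
im,d=snap("top"); cv2.imwrite("pics/top1.png",cv2.resize(im[160:300,150:500],None,fx=2.2,fy=2.2)[:,:,::-1])
for n,q in dict(green=(.61,.259),yellow=(.524,.3916),red=(.442,.2726)).items(): print(n,wing(im,d,n,q))
print("empty",wing(im,d,"x",(.533,-.394),.089))
E
```

```text
time_s: 9.73
tool_pos: [0.6061, 0.2599, 0.2082]
tcp_rot: [-0.919, -3.003, 0.001]
ft_force: [0.2, -0.2, 0.4]
gripper_width: 0.076
grasp_force: 0.0
t9.7 tcp [606.1 259.9 208.2] psi 146.0 tilt 0.1 F [ 0.2 -0.2  0.4] M [-0.01 -0.11 -0.  ] w 76.0 gf 0.0 q6 -37
shift [-3.6, 1.3, 137.2] turn [-0.05, -0.02, -0.04]
green None
yellow {'n': 23, 'c': array([513.4, 403.8]), 'mean': array([512.8, 403.2]), 'size': array([11.7, 16.7]), 'ang': 116.4, 'pca': 131.3, 'z': 0.0831}
red None
empty {'n': 87, 'c': array([ 532.6, -394.6]), 'mean': array([ 532.5, -395.4]), 'size': array([49.8, 14.4]), 'ang': 89.7, 'pca': 83.8, 'z': 0.0891}
```

View pics/top1.png

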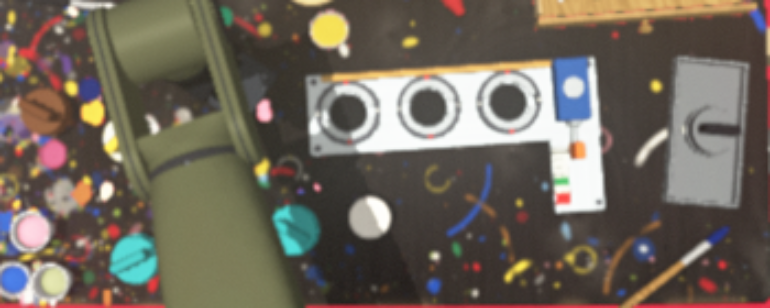

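The top view shows the empty standing upright in the middle of the tray. I'll centre the green cartridge along its wing first, then regrip it across.

```bash
python3 -m pendant '[[[-3.5,1.3,40],[0,0,0]],[[-3.5,1.3,80],[0,0,0]],[[-3.5,1.3,105],[0,0,0]],[[-3.5,1.3,120],[0,0,0]],[[-3.5,1.3,130],[0,0,0]],[[-3.5,1.3,135],[0,0,0]],[[-3.5,1.3,135],[0,0,0]],[[-3.5,1.3,135],[0,0,0]]]'; python3 g.py 609.6 258.9 71 146; python3 -m pendant '[[[0,0,0],[0,0,0]],[[0,0,0],[0,0,0]],[[0,0,0],[0,0,0]],[[0,0,0],[0,0,0]],[[0,0,0],[0,0,0]],[[0,0,0],[0,0,0]]]' 0; python3 g.py 609.6 258.9 71 146
```

```text
time_s: 10.45
tool_pos: [0.611, 0.2606, 0.0756]
tcp_rot: [0.917, 3.002, 0.003]
ft_force: [-0.7, -1.0, 0.1]
gripper_width: 0.0762
grasp_force: 0.0
t10.4 tcp [611.  260.6  75.6] psi 146.0 tilt 0.2 F [-0.7 -1.   0.1] M [ 0.03 -0.19  0.01] w 76.2 gf 0.0 q6 -38
shift [0.3, -2.2, 4.6] turn [0.13, 0.1, 0.02]
time_s: 10.95
tool_pos: [0.6103, 0.2607, 0.0745]
tcp_rot: [0.917, 3.004, 0.002]
ft_force: [-0.2, 0.9, 1.9]
gripper_width: 0.0499
grasp_force: 29.9
t10.9 tcp [610.3 260.7  74.5] psi 146.0 tilt 0.1 F [-0.2  0.9  1.9] M [ 0.23 -0.23 -0.  ] w 49.9 gf 29.9 q6 -38
shift [-0.4, -1.9, 3.5] turn [0.08, 0.04, 0.04]
```

```bash
python3 -m pendant '[[[0,0,0],[0,0,0]],[[0,0,0],[0,0,0]],[[0,0,0],[0,0,7]],[[0,0,0],[0,0,14]],[[0,0,0],[0,0,21]],[[0,0,0],[0,0,28]],[[0,0,0],[0,0,35]],[[0,0,0],[0,0,42]],[[0,0,0],[0,0,49]],[[0,0,0],[0,0,56]],[[0,0,0],[0,0,63]],[[0,0,0],[0,0,70]],[[0,0,0],[0,0,77]],[[0,0,0],[0,0,84]],[[0,0,2],[0,0,90]],[[0,0,3],[0,0,90]],[[0,0,3],[0,0,90]],[[0,0,3],[0,0,90]]]' 75; python3 g.py;  python3 -m pendant '[[[0,0,0],[0,0,0]],[[0,0,0],[0,0,0]],[[0,0,0],[0,0,0]],[[0,0,0],[0,0,0]],[[0,0,0],[0,0,0]],[[0,0,0],[0,0,0]],[[0,0,0],[0,0,0]],[[0,0,0],[0,0,0]]]' 0; python3 g.py 560.3 96.5 200 93.8
```

```text
time_s: 12.45
tool_pos: [0.6095, 0.2602, 0.0704]
tcp_rot: [-2.772, -1.479, 0.001]
ft_force: [-1.1, 0.0, -0.7]
gripper_width: 0.0711
grasp_force: 0.0
t12.4 tcp [609.5 260.2  70.4] psi 56.2 tilt 0.0 F [-1.1  0.  -0.7] M [ 0.01 -0.05 -0.04] w 71.1 gf 0.0 q6 52
time_s: 13.12
tool_pos: [0.6098, 0.2604, 0.0708]
tcp_rot: [-2.773, -1.476, -0.0]
ft_force: [1.0, -0.8, 0.8]
gripper_width: 0.0234
grasp_force: 0.0
t13.1 tcp [609.8 260.4  70.8] psi 56.0 tilt 0.0 F [ 1.  -0.8  0.8] M [-0.02 -0.04  0.02] w 23.4 gf 0.0 q6 52
shift [-163.6, 50.5, -129.2] turn [0.0, -0.0, -37.76]
```

```bash
python3 -m pendant '[[[0,0,0],[0,0,0]],[[0,0,0],[0,0,0]],[[0,0,0],[0,0,0]],[[0,0,0],[0,0,0]]]' 0; python3 g.py 560.3 96.5 200 93.8; python3 -m pendant '[[[0,0,-20],[0,0,0]],[[0,0,-60],[0,0,0]],[[0,0,-100],[0,0,0]],[[-163.6,50.5,-100],[0,0,-37.8]],[[-163.6,50.5,-100],[0,0,-37.8]],[[-163.6,50.5,-100],[0,0,-37.8]],[[-163.6,50.5,-100],[0,0,-37.8]],[[-163.6,50.5,-100],[0,0,-37.8]],[[-163.6,50.5,-100],[0,0,-37.8]],[[-163.6,50.5,-100],[0,0,-37.8]],[[-163.6,50.5,-100],[0,0,-37.8]],[[-163.6,50.5,-100],[0,0,-37.8]],[[-163.6,50.5,-80],[0,0,-37.8]],[[-163.6,50.5,-60],[0,0,-37.8]],[[-163.6,50.5,-50],[0,0,-37.8]],[[-163.6,50.5,-50],[0,0,-37.8]],[[-163.6,50.5,-50],[0,0,-37.8]]]';  python3 g.py 560.3 96.5 103 93.8
```

```text
time_s: 13.45
tool_pos: [0.6095, 0.2603, 0.0704]
tcp_rot: [-2.773, -1.476, 0.001]
ft_force: [0.3, -0.7, -2.1]
gripper_width: 0.0139
grasp_force: 30.0
t13.4 tcp [609.5 260.3  70.4] psi 56.0 tilt 0.0 F [ 0.3 -0.7 -2.1] M [ 0.02  0.01 -0.01] w 13.9 gf 30.0 q6 52
shift [-163.4, 50.6, -129.6] turn [-0.03, 0.02, -37.76]
time_s: 14.87
tool_pos: [0.56, 0.0968, 0.1202]
tcp_rot: [-2.145, -2.294, 0.002]
ft_force: [-0.4, 0.3, -2.5]
gripper_width: 0.0139
grasp_force: 30.0
t14.9 tcp [560.   96.8 120.2] psi 93.9 tilt 0.1 F [-0.4  0.3 -2.5] M [-0.01 -0.12 -0.01] w 13.9 gf 30.0 q6 1
shift [-0.4, 0.3, 17.2] turn [-0.09, 0.0, 0.06]
```

```bash
python3 -m pendant '[[[-0.3,0,8],[0,0,0]],[[-0.3,0,14],[0,0,0]],[[-0.3,0,18],[0,0,0]],[[-0.3,0,21],[0,0,0]],[[-0.3,0,24],[0,0,0]],[[-0.3,0,27],[0,0,0]],[[-0.3,0,28],[0,0,0]],[[-0.3,0,28],[0,0,0]]]'; python3 g.py 560.3 96.5 82.6 93.8
```

```text
time_s: 15.53
tool_pos: [0.5601, 0.0961, 0.0924]
tcp_rot: [-2.146, -2.294, 0.001]
ft_force: [-0.3, -0.4, -1.6]
gripper_width: 0.0134
grasp_force: 30.0
t15.5 tcp [560.1  96.1  92.4] psi 93.8 tilt 0.0 F [-0.3 -0.4 -1.6] M [ 0.   -0.09  0.  ] w 13.4 gf 30.0 q6 0
shift [0.4, 0.2, 9.8] turn [-0.03, 0.0, 0.04]
```

```bash
python3 -m pendant '[[[0,0,3],[0,0,0]],[[0,0,6],[0,0,0]],[[0,0,8],[0,0,0]],[[0,0,10],[0,0,0]],[[0,0,11],[0,0,0]],[[0,0,11],[0,0,0]],[[0,0,11],[0,0,0]]]'; python3 g.py 560.3 96.5 82.6 93.8
```

```text
time_s: 16.12
tool_pos: [0.561, 0.0962, 0.0826]
tcp_rot: [2.145, 2.294, 0.002]
ft_force: [-1.6, -0.1, 6.2]
gripper_width: 0.0139
grasp_force: 30.0
t16.1 tcp [561.   96.2  82.6] psi 93.8 tilt 0.1 F [-1.6 -0.1  6.2] M [-0.1   0.14  0.03] w 13.9 gf 30.0 q6 0
shift [0.3, -0.6, 0.0] turn [0.08, -0.0, 0.04]
```

```bash
python3 -m pendant '[[[0,0,0.2],[0,0,5]],[[0,0,0.2],[0,0,10]],[[0,0,0.2],[0,0,16]],[[0,0,0.2],[0,0,22]],[[0,0,0.2],[0,0,28]],[[0,0,0.2],[0,0,34]],[[0,0,0.2],[0,0,40]],[[0,0,0.2],[0,0,46]],[[0,0,0.2],[0,0,52]],[[0,0,0.2],[0,0,58]],[[0,0,0.2],[0,0,64]],[[0,0,0.2],[0,0,70]],[[0,0,0.2],[0,0,76]],[[0,0,0.2],[0,0,82]],[[0,0,0.2],[0,0,86]],[[0,0,0.2],[0,0,90]],[[0,0,0.2],[0,0,90]],[[0,0,0.2],[0,0,90]]]'; python3 g.py
```

```text
time_s: 17.62
tool_pos: [0.5602, 0.0978, 0.0823]
tcp_rot: [-3.137, -0.104, 0.0]
ft_force: [-2.8, 4.4, 6.4]
gripper_width: 0.0137
grasp_force: 30.0
t17.6 tcp [560.2  97.8  82.3] psi 3.8 tilt 0.2 F [-2.8  4.4  6.4] M [ 1.04  0.53 -0.  ] w 13.7 gf 30.0 q6 91
```

```bash
python3 -m pendant '[[[0,0,-1.5],[0,0,0]],[[0,0,-1.5],[0,0,0]],[[0,0,-1.5],[0,0,0]],[[0,0,-1.5],[0,0,0]],[[0,0,-1.5],[0,0,0]],[[0,0,-10],[0,0,0]],[[0,0,-40],[0,0,0]],[[0,0,-80],[0,0,0]],[[0,0,-115],[0,0,0]],[[0,0,-115],[0,0,0]]]' 80; python3 g.py 523.7 391.5 190 43;  python3 - <<'E'
from m import *
im,d=snap("top")
for n,q in dict(green=(.56,.0965),yellow=(.524,.3916),red=(.442,.2726)).items(): print(n,wing(im,d,n,q,.098 if n=="green" else .084,.08))
E
```

```text
time_s: 18.45
tool_pos: [0.565, 0.0965, 0.2066]
tcp_rot: [-3.139, -0.105, -0.024]
ft_force: [-0.0, 1.2, 0.9]
gripper_width: 0.0734
grasp_force: 0.0
t18.4 tcp [565.   96.5 206.6] psi 3.8 tilt 0.9 F [-0.   1.2  0.9] M [ 0.07 -0.03 -0.  ] w 73.4 gf 0.0 q6 90
shift [-21.7, -297.1, 16.3] turn [0.3, -0.85, -39.16]
green None
yellow {'n': 69, 'c': array([523.2, 391.1]), 'mean': array([523.5, 390.8]), 'size': array([12. , 49.1]), 'ang': 132.2, 'pca': 132.9, 'z': 0.0818}
red {'n': 56, 'c': array([441.9, 271.9]), 'mean': array([442.4, 272.1]), 'size': array([10.9, 42.1]), 'ang': 167.7, 'pca': 166.7, 'z': 0.082}
```

```bash
python3 -m pendant '[[[-18,-297,0],[0,0,-39.2]],[[-18,-297,0],[0,0,-39.2]],[[-18,-297,0],[0,0,-39.2]],[[-18,-297,0],[0,0,-39.2]],[[-18,-297,0],[0,0,-39.2]],[[-18,-297,0],[0,0,-39.2]],[[-18,-297,0],[0,0,-39.2]],[[-18,-297,0],[0,0,-39.2]],[[-18,-297,0],[0,0,-39.2]],[[-18,-297,40],[0,0,-39.2]],[[-18,-297,80],[0,0,-39.2]],[[-18,-297,95],[0,0,-39.2]],[[-18,-297,105],[0,0,-39.2]],[[-18,-297,105],[0,0,-39.2]],[[-18,-297,105],[0,0,-39.2]]]'; python3 g.py 523.7 391.5 71 43
```

```text
time_s: 19.75
tool_pos: [0.5233, 0.3908, 0.0925]
tcp_rot: [-2.923, -1.151, -0.001]
ft_force: [-0.1, -0.0, 0.7]
gripper_width: 0.0761
grasp_force: 0.0
t19.8 tcp [523.3 390.8  92.5] psi 43.0 tilt 0.1 F [-0.1 -0.   0.7] M [ 0.03 -0.07  0.02] w 76.1 gf 0.0 q6 79
shift [0.7, -0.2, 21.5] turn [0.02, -0.05, -0.02]
```

```bash
python3 -m pendant '[[[0.5,0,10],[0,0,0]],[[0.5,0,16],[0,0,0]],[[0.5,0,20],[0,0,0]],[[0.5,0,20],[0,0,0]]]'; python3 -m pendant '[[[0,0,0],[0,0,0]],[[0,0,0],[0,0,0]],[[0,0,0],[0,0,0]],[[0,0,0],[0,0,0]],[[0,0,0],[0,0,0]],[[0,0,0],[0,0,0]]]' 0; python3 g.py; python3 -m pendant '[[[0,0,0],[0,0,0]],[[0,0,0],[0,0,0]],[[0,0,0],[0,0,-7]],[[0,0,0],[0,0,-14]],[[0,0,0],[0,0,-21]],[[0,0,0],[0,0,-28]],[[0,0,0],[0,0,-35]],[[0,0,0],[0,0,-42]],[[0,0,0],[0,0,-49]],[[0,0,0],[0,0,-56]],[[0,0,0],[0,0,-63]],[[0,0,0],[0,0,-70]],[[0,0,0],[0,0,-77]],[[0,0,0],[0,0,-84]],[[0,0,0],[0,0,-90]],[[0,0,0],[0,0,-90]],[[0,0,0],[0,0,-90]]]' 75; python3 g.py;  python3 -m pendant '[[[0,0,0],[0,0,0]],[[0,0,0],[0,0,0]],[[0,0,0],[0,0,0]],[[0,0,0],[0,0,0]],[[0,0,0],[0,0,0]],[[0,0,0],[0,0,0]],[[0,0,0],[0,0,0]],[[0,0,0],[0,0,0]],[[0,0,0],[0,0,0]],[[0,0,0],[0,0,0]],[[0,0,0],[0,0,0]],[[0,0,0],[0,0,0]]]' 0; python3 g.py 567.5 -13.1 200 93.8
```

```text
time_s: 20.08
tool_pos: [0.5225, 0.3914, 0.0708]
tcp_rot: [2.922, 1.152, -0.002]
ft_force: [0.2, 0.0, 0.2]
gripper_width: 0.0758
grasp_force: 0.0
time_s: 20.58
tool_pos: [0.5229, 0.3919, 0.072]
tcp_rot: [-2.922, -1.152, -0.001]
ft_force: [-0.4, 0.4, 1.5]
gripper_width: 0.0504
grasp_force: 29.8
t20.6 tcp [522.9 391.9  72. ] psi 43.0 tilt 0.0 F [-0.4  0.4  1.5] M [ 0.13  0.07 -0.02] w 50.4 gf 29.8 q6 79
time_s: 22.0
tool_pos: [0.5228, 0.3915, 0.0714]
tcp_rot: [1.256, 2.88, -0.0]
ft_force: [-0.5, 0.0, 0.3]
gripper_width: 0.0713
grasp_force: 0.0
t22.0 tcp [522.8 391.5  71.4] psi 132.9 tilt 0.0 F [-0.5  0.   0.3] M [-0.   -0.19  0.  ] w 71.3 gf 0.0 q6 -11
time_s: 23.0
tool_pos: [0.5232, 0.3919, 0.072]
tcp_rot: [1.252, 2.881, 0.001]
ft_force: [1.4, 0.5, 2.4]
gripper_width: 0.0138
grasp_force: 30.0
t23.0 tcp [523.2 391.9  72. ] psi 133.0 tilt 0.1 F [1.4 0.5 2.4] M [ 0.18 -0.24  0.01] w 13.8 gf 30.0 q6 -11
shift [-326.3, -243.8, -128.2] turn [0.05, -0.02, 39.23]
```

```bash
python3 -m pendant '[[[0,0,-20],[0,0,0]],[[0,0,-60],[0,0,0]],[[0,0,-100],[0,0,0]],[[0,0,-130],[0,0,0]],[[-326.3,-244,-130],[0,0,39.2]],[[-326.3,-244,-130],[0,0,39.2]],[[-326.3,-244,-130],[0,0,39.2]],[[-326.3,-244,-130],[0,0,39.2]],[[-326.3,-244,-130],[0,0,39.2]],[[-326.3,-244,-130],[0,0,39.2]],[[-326.3,-244,-130],[0,0,39.2]],[[-326.3,-244,-130],[0,0,39.2]],[[-326.3,-244,-130],[0,0,39.2]],[[-326.3,-244,-130],[0,0,39.2]],[[-326.3,-244,-130],[0,0,39.2]],[[-326.3,-244,-130],[0,0,39.2]],[[-326.3,-244,-90],[0,0,39.2]],[[-326.3,-244,-60],[0,0,39.2]],[[-326.3,-244,-50],[0,0,39.2]],[[-326.3,-244,-50],[0,0,39.2]]]';  python3 g.py 567.5 -13.1 94 93.8
```

```text
time_s: 24.67
tool_pos: [0.564, -0.0118, 0.1172]
tcp_rot: [-2.139, -2.291, 0.008]
ft_force: [-0.6, 0.7, -1.6]
gripper_width: 0.0139
grasp_force: 30.0
t24.7 tcp [564.  -11.8 117.2] psi 93.9 tilt 0.5 F [-0.6  0.7 -1.6] M [-0.01 -0.03  0.01] w 13.9 gf 30.0 q6 -11
shift [-1.6, 3.6, 23.2] turn [-0.49, -0.11, 0.13]
```

```bash
python3 -m pendant '[[[0,0,0],[0,0,0]],[[0,0,0],[0,0,0]],[[0,0,0],[0,0,0]]]';  python3 g.py 567.5 -13.1 94 93.8
```

```text
time_s: 24.92
tool_pos: [0.5689, -0.0131, 0.1242]
tcp_rot: [2.143, 2.293, 0.004]
ft_force: [1.0, -0.3, -1.4]
gripper_width: 0.014
grasp_force: 30.0
t24.9 tcp [568.9 -13.1 124.2] psi 93.9 tilt 0.2 F [ 1.  -0.3 -1.4] M [ 0.   -0.09 -0.01] w 14.0 gf 30.0 q6 -11
shift [0.1, -1.5, 30.2] turn [0.24, 0.04, 0.07]
```

```bash
python3 -m pendant '[[[0,0,8],[0,0,0]],[[0,0,14],[0,0,0]],[[0,0,18],[0,0,0]],[[0,0,21],[0,0,0]],[[0,0,24],[0,0,0]],[[0,0,27],[0,0,0]],[[0,0,28],[0,0,0]],[[0,0,28],[0,0,0]]]'; python3 g.py 567.5 -13.1 84 93.8
```

```text
time_s: 25.58
tool_pos: [0.567, -0.0133, 0.0932]
tcp_rot: [-2.145, -2.294, 0.0]
ft_force: [0.2, -0.1, -2.0]
gripper_width: 0.0137
grasp_force: 30.0
t25.6 tcp [567.  -13.3  93.2] psi 93.8 tilt 0.0 F [ 0.2 -0.1 -2. ] M [ 0.04 -0.11  0.04] w 13.7 gf 30.0 q6 -11
shift [0.2, 0.5, 9.2] turn [-0.03, -0.01, 0.04]
```

```bash
python3 -m pendant '[[[0,0,3],[0,0,0]],[[0,0,6],[0,0,0]],[[0,0,8],[0,0,0]],[[0,0,10],[0,0,0]],[[0,0,10.5],[0,0,0]],[[0,0,10.5],[0,0,0]],[[0,0,10.5],[0,0,0]]]'; python3 g.py; python3 -m pendant '[[[0,0,0.2],[0,0,5]],[[0,0,0.2],[0,0,10]],[[0,0,0.2],[0,0,16]],[[0,0,0.2],[0,0,22]],[[0,0,0.2],[0,0,28]],[[0,0,0.2],[0,0,34]],[[0,0,0.2],[0,0,40]],[[0,0,0.2],[0,0,46]],[[0,0,0.2],[0,0,52]],[[0,0,0.2],[0,0,58]],[[0,0,0.2],[0,0,64]],[[0,0,0.2],[0,0,70]],[[0,0,0.2],[0,0,76]],[[0,0,0.2],[0,0,82]],[[0,0,0.2],[0,0,86]],[[0,0,0.2],[0,0,90]],[[0,0,0.2],[0,0,90]],[[0,0,0.2],[0,0,90]]]'; python3 g.py
```

```text
time_s: 26.17
tool_pos: [0.5677, -0.0135, 0.084]
tcp_rot: [2.145, 2.294, 0.001]
ft_force: [-1.9, 0.1, 5.9]
gripper_width: 0.0138
grasp_force: 30.0
t26.2 tcp [567.7 -13.5  84. ] psi 93.8 tilt 0.1 F [-1.9  0.1  5.9] M [0.1  0.32 0.06] w 13.8 gf 30.0 q6 -11
time_s: 27.67
tool_pos: [0.5678, -0.012, 0.0839]
tcp_rot: [-3.137, -0.104, -0.002]
ft_force: [-2.1, 4.8, 5.7]
gripper_width: 0.0136
grasp_force: 30.0
t27.7 tcp [567.8 -12.   83.9] psi 3.8 tilt 0.2 F [-2.1  4.8  5.7] M [1.04 0.28 0.05] w 13.6 gf 30.0 q6 79
```

```bash
python3 -m pendant '[[[0,0,-1.5],[0,0,0]],[[0,0,-1.5],[0,0,0]],[[0,0,-1.5],[0,0,0]],[[0,0,-1.5],[0,0,0]],[[0,0,-1.5],[0,0,0]],[[0,0,-10],[0,0,0]],[[0,0,-40],[0,0,0]],[[0,0,-80],[0,0,0]],[[0,0,-115],[0,0,0]],[[0,0,-115],[0,0,0]],[[0,0,-115],[0,0,0]]]' 80; python3 g.py 442.3 272.3 198 76.5;  python3 - <<'E'
from m import *
im,d=snap("top"); cv2.imwrite("pics/top2.png",cv2.resize(im[160:300,150:500],None,fx=2.2,fy=2.2)[:,:,::-1])
for n,q in dict(green=(.56,.0965),red=(.442,.2726)).items(): print(n,wing(im,d,n,q,.098 if n=="green" else .084,.08))
E
```

```text
time_s: 28.58
tool_pos: [0.5692, -0.0137, 0.202]
tcp_rot: [3.139, 0.105, 0.011]
ft_force: [-0.1, -0.1, -0.4]
gripper_width: 0.0753
grasp_force: 0.0
t28.6 tcp [569.2 -13.7 202. ] psi 3.8 tilt 0.4 F [-0.1 -0.1 -0.4] M [0.02 0.04 0.04] w 75.3 gf 0.0 q6 79
shift [-107.5, -293.9, 2.9] turn [0.33, -0.3, -72.67]
green {'n': 46, 'c': array([561. ,  94.1]), 'mean': array([560.9,  94.3]), 'size': array([ 8.5, 39.9]), 'ang': 180.0, 'pca': 5.8, 'z': 0.0976}
red {'n': 55, 'c': array([442.1, 272.5]), 'mean': array([442.4, 272.3]), 'size': array([10.5, 42.2]), 'ang': 166.2, 'pca': 167.1, 'z': 0.0819}
```

View pics/top2.png

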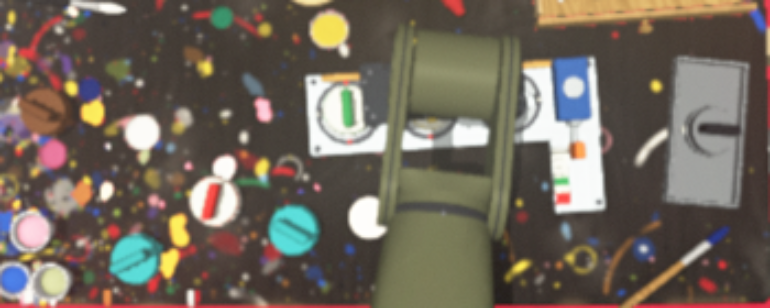

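Green is locked with its wing along block x, at crop (348,107). Red has not moved, at crop (212,201). I'll fetch red.

```bash
python3 -m pendant '[[[-106,-294,0],[0,0,-72.7]],[[-106,-294,0],[0,0,-72.7]],[[-106,-294,0],[0,0,-72.7]],[[-106,-294,0],[0,0,-72.7]],[[-106,-294,0],[0,0,-72.7]],[[-106,-294,0],[0,0,-72.7]],[[-106,-294,0],[0,0,-72.7]],[[-106,-294,0],[0,0,-72.7]],[[-106,-294,0],[0,0,-72.7]],[[-106,-294,0],[0,0,-72.7]],[[-106,-294,0],[0,0,-72.7]],[[-106,-294,40],[0,0,-72.7]],[[-106,-294,80],[0,0,-72.7]],[[-106,-294,100],[0,0,-72.7]],[[-106,-294,108],[0,0,-72.7]],[[-106,-294,108],[0,0,-72.7]],[[-106,-294,108],[0,0,-72.7]],[[-106,-294,108],[0,0,-72.7]]]'; python3 g.py 442.3 272.3 71 76.5
```

```text
time_s: 30.13
tool_pos: [0.4431, 0.2734, 0.0918]
tcp_rot: [2.467, 1.944, 0.005]
ft_force: [0.4, -0.3, 0.6]
gripper_width: 0.0762
grasp_force: 0.0
t30.1 tcp [443.1 273.4  91.8] psi 76.5 tilt 0.2 F [ 0.4 -0.3  0.6] M [-0.04 -0.09  0.01] w 76.2 gf 0.0 q6 39
shift [-1.3, -0.6, 20.8] turn [0.14, -0.11, -0.02]
```

```bash
python3 -m pendant '[[[-1,0,10],[0,0,0]],[[-1,0,16],[0,0,0]],[[-1,0,20],[0,0,0]],[[-1,0,20],[0,0,0]]]'; python3 -m pendant '[[[0,0,0],[0,0,0]],[[0,0,0],[0,0,0]],[[0,0,0],[0,0,0]],[[0,0,0],[0,0,0]],[[0,0,0],[0,0,0]],[[0,0,0],[0,0,0]]]' 0; python3 g.py; python3 -m pendant '[[[0,0,0],[0,0,0]],[[0,0,0],[0,0,0]],[[0,0,0],[0,0,-7]],[[0,0,0],[0,0,-14]],[[0,0,0],[0,0,-21]],[[0,0,0],[0,0,-28]],[[0,0,0],[0,0,-35]],[[0,0,0],[0,0,-42]],[[0,0,0],[0,0,-49]],[[0,0,0],[0,0,-56]],[[0,0,0],[0,0,-63]],[[0,0,0],[0,0,-70]],[[0,0,0],[0,0,-77]],[[0,0,0],[0,0,-84]],[[0,0,0],[0,0,-90]],[[0,0,0],[0,0,-90]],[[0,0,0],[0,0,-90]]]' 75; python3 g.py;  python3 -m pendant '[[[0,0,0],[0,0,0]],[[0,0,0],[0,0,0]],[[0,0,0],[0,0,0]],[[0,0,0],[0,0,0]],[[0,0,0],[0,0,0]],[[0,0,0],[0,0,0]],[[0,0,0],[0,0,0]],[[0,0,0],[0,0,0]],[[0,0,0],[0,0,0]],[[0,0,0],[0,0,0]],[[0,0,0],[0,0,0]],[[0,0,0],[0,0,0]]]' 0; python3 g.py 574.6 -122.4 200 93.8
```

```text
time_s: 30.47
tool_pos: [0.4408, 0.2715, 0.0688]
tcp_rot: [-2.466, -1.945, 0.003]
ft_force: [-0.6, -0.5, -0.0]
gripper_width: 0.0763
grasp_force: 0.0
time_s: 30.97
tool_pos: [0.4414, 0.272, 0.0701]
tcp_rot: [-2.466, -1.946, 0.0]
ft_force: [-1.7, 1.0, 1.5]
gripper_width: 0.0503
grasp_force: 29.8
t31.0 tcp [441.4 272.   70.1] psi 76.5 tilt 0.0 F [-1.7  1.   1.5] M [0.09 0.25 0.06] w 50.3 gf 29.8 q6 39
time_s: 32.38
tool_pos: [0.4417, 0.2719, 0.0699]
tcp_rot: [0.372, 3.119, 0.0]
ft_force: [0.3, 0.0, -0.3]
gripper_width: 0.0713
grasp_force: 0.0
t32.4 tcp [441.7 271.9  69.9] psi 166.4 tilt 0.0 F [ 0.3  0.  -0.3] M [ 0.12 -0.1  -0.01] w 71.3 gf 0.0 q6 -51
time_s: 33.38
tool_pos: [0.4419, 0.2721, 0.0703]
tcp_rot: [0.368, 3.119, 0.001]
ft_force: [-0.6, 1.0, 2.2]
gripper_width: 0.0138
grasp_force: 30.0
t33.4 tcp [441.9 272.1  70.3] psi 166.5 tilt 0.1 F [-0.6  1.   2.2] M [ 0.35 -0.28  0.02] w 13.8 gf 30.0 q6 -51
shift [-221.0, -352.7, -129.8] turn [0.06, 0.01, 72.74]
```

```bash
python3 -m pendant '[[[0,0,-20],[0,0,0]],[[0,0,-60],[0,0,0]],[[0,0,-100],[0,0,0]],[[0,0,-130],[0,0,0]],[[-221,-353,-130],[0,0,72.7]],[[-221,-353,-130],[0,0,72.7]],[[-221,-353,-130],[0,0,72.7]],[[-221,-353,-130],[0,0,72.7]],[[-221,-353,-130],[0,0,72.7]],[[-221,-353,-130],[0,0,72.7]],[[-221,-353,-130],[0,0,72.7]],[[-221,-353,-130],[0,0,72.7]],[[-221,-353,-130],[0,0,72.7]],[[-221,-353,-130],[0,0,72.7]],[[-221,-353,-130],[0,0,72.7]],[[-221,-353,-130],[0,0,72.7]],[[-221,-353,-130],[0,0,72.7]],[[-221,-353,-130],[0,0,72.7]]]'; python3 -m pendant '[[[0,0,40],[0,0,0]],[[0,0,70],[0,0,0]],[[0,0,80],[0,0,0]],[[0,0,80],[0,0,0]],[[0,0,80],[0,0,0]]]';  python3 g.py 574.6 -122.4 92 93.8
```

```text
time_s: 34.88
tool_pos: [0.5735, -0.1217, 0.1989]
tcp_rot: [-2.142, -2.295, 0.001]
ft_force: [-0.2, -0.7, -3.0]
gripper_width: 0.0141
grasp_force: 30.0
time_s: 35.3
tool_pos: [0.5742, -0.122, 0.1201]
tcp_rot: [-2.144, -2.296, 0.0]
ft_force: [0.1, 0.3, -1.4]
gripper_width: 0.0137
grasp_force: 30.0
t35.3 tcp [ 574.2 -122.   120.1] psi 93.9 tilt 0.0 F [ 0.1  0.3 -1.4] M [-0.   -0.13  0.03] w 13.7 gf 30.0 q6 -21
shift [-0.5, 0.4, 28.1] turn [-0.03, -0.01, 0.13]
```

```bash
python3 -m pendant '[[[0,0,8],[0,0,0]],[[0,0,14],[0,0,0]],[[0,0,18],[0,0,0]],[[0,0,21],[0,0,0]],[[0,0,24],[0,0,0]],[[0,0,27],[0,0,0]],[[0,0,28],[0,0,0]],[[0,0,28],[0,0,0]]]'; python3 g.py 574.6 -122.4 82.2 93.8
```

```text
time_s: 35.97
tool_pos: [0.5741, -0.1228, 0.0915]
tcp_rot: [-2.145, -2.294, 0.0]
ft_force: [0.2, -0.7, -2.2]
gripper_width: 0.0137
grasp_force: 30.0
t36.0 tcp [ 574.1 -122.8   91.5] psi 93.8 tilt 0.0 F [ 0.2 -0.7 -2.2] M [ 0.   -0.13 -0.  ] w 13.7 gf 30.0 q6 -21
shift [0.4, 0.6, 9.3] turn [-0.03, -0.02, 0.03]
```

```bash
python3 -m pendant '[[[0,0,3],[0,0,0]],[[0,0,6],[0,0,0]],[[0,0,8],[0,0,0]],[[0,0,10],[0,0,0]],[[0,0,10.8],[0,0,0]],[[0,0,10.8],[0,0,0]],[[0,0,10.8],[0,0,0]]]'; python3 g.py; python3 -m pendant '[[[0,0,0.2],[0,0,5]],[[0,0,0.2],[0,0,10]],[[0,0,0.2],[0,0,16]],[[0,0,0.2],[0,0,22]],[[0,0,0.2],[0,0,28]],[[0,0,0.2],[0,0,34]],[[0,0,0.2],[0,0,40]],[[0,0,0.2],[0,0,46]],[[0,0,0.2],[0,0,52]],[[0,0,0.2],[0,0,58]],[[0,0,0.2],[0,0,64]],[[0,0,0.2],[0,0,70]],[[0,0,0.2],[0,0,76]],[[0,0,0.2],[0,0,82]],[[0,0,0.2],[0,0,86]],[[0,0,0.2],[0,0,90]],[[0,0,0.2],[0,0,90]],[[0,0,0.2],[0,0,90]]]'; python3 g.py
```

```text
time_s: 36.55
tool_pos: [0.5748, -0.123, 0.0819]
tcp_rot: [2.145, 2.294, 0.001]
ft_force: [-2.2, 0.4, 5.6]
gripper_width: 0.014
grasp_force: 30.0
t36.5 tcp [ 574.8 -123.    81.9] psi 93.8 tilt 0.1 F [-2.2  0.4  5.6] M [ 0.09  0.32 -0.03] w 14.0 gf 30.0 q6 -21
time_s: 38.05
tool_pos: [0.5743, -0.1215, 0.0814]
tcp_rot: [-3.137, -0.105, 0.0]
ft_force: [-2.4, 4.5, 5.7]
gripper_width: 0.014
grasp_force: 30.0
t38.0 tcp [ 574.3 -121.5   81.4] psi 3.8 tilt 0.2 F [-2.4  4.5  5.7] M [ 0.94  0.53 -0.03] w 14.0 gf 30.0 q6 69
```

```bash
python3 -m pendant '[[[0,0,-1.5],[0,0,0]],[[0,0,-1.5],[0,0,0]],[[0,0,-1.5],[0,0,0]],[[0,0,-1.5],[0,0,0]],[[0,0,-1.5],[0,0,0]],[[0,0,-10],[0,0,0]],[[0,0,-40],[0,0,0]],[[0,0,-80],[0,0,0]],[[0,0,-115],[0,0,0]],[[-170,110,-115],[0,0,0]],[[-170,200,-115],[0,0,0]],[[-170,200,-115],[0,0,0]],[[-170,200,-115],[0,0,0]],[[-170,200,-115],[0,0,0]],[[-170,200,-115],[0,0,0]],[[-170,200,-115],[0,0,0]]]' 40; python3 g.py;  python3 - <<'E'
from m import *
im,d=snap("top"); np.savez("top3.npz",im=im,d=d); cv2.imwrite("pics/top3.png",cv2.resize(im[160:300,150:500],None,fx=2.2,fy=2.2)[:,:,::-1])
for n,q in dict(green=(.56,.0965),yellow=(.5675,-.013),red=(.5746,-.1224)).items(): print(n,wing(im,d,n,q,.098,.05))
print("empty",wing(im,d,"x",(.533,-.394),.089))
P=cloud("top",d); h=hsv(im)
o=(h[...,0]>5)&(h[...,0]<20)&(h[...,1]>150)&(h[...,2]>100); o[:,:400]=0;o[:,425:]=0;o[:210]=0;o[260:]=0
v,u=np.nonzero(o); Q=plane("top",np.c_[u,v],.066)*1000; print("tab",len(u),Q.mean(0),Q.min(0),Q.max(0),np.median(P[v,u,2]))
b=(h[...,0]>100)&(h[...,0]<125)&(h[...,1]>140); b[:,:395]=0;b[:,430:]=0;b[:180]=0;b[230:]=0
v,u=np.nonzero(b); print("blue",P[v,u].min(0),P[v,u].max(0))
E
```

```text
time_s: 39.38
tool_pos: [0.4155, -0.3374, 0.1968]
tcp_rot: [3.138, 0.099, -0.0]
ft_force: [-0.0, 1.0, -0.1]
gripper_width: 0.0379
grasp_force: 0.0
t39.4 tcp [ 415.5 -337.4  196.8] psi 3.6 tilt 0.1 F [-0.   1.  -0.1] M [ 0.05  0.02 -0.03] w 37.9 gf 0.0 q6 42
green {'n': 40, 'c': array([561.1,  94.2]), 'mean': array([561.6,  94.3]), 'size': array([40.2,  7.1]), 'ang': 5.6, 'pca': 5.0, 'z': 0.0967}
yellow {'n': 46, 'c': array([569.2, -13.9]), 'mean': array([570.2, -14.3]), 'size': array([ 8.5, 39.9]), 'ang': 179.6, 'pca': 4.4, 'z': 0.098}
red {'n': 60, 'c': array([ 575.9, -122.4]), 'mean': array([ 575.9, -122.6]), 'size': array([43.1, 10.9]), 'ang': 4.0, 'pca': 2.7, 'z': 0.0973}
empty {'n': 88, 'c': array([ 532.6, -394.5]), 'mean': array([ 532.5, -395.1]), 'size': array([49.9, 14.4]), 'ang': 89.7, 'pca': 84.1, 'z': 0.0883}
tab 27 [ 507.45039882 -208.57546913   66.        ] [ 500.97161946 -214.38892577   66.        ] [ 515.51998454 -202.53096478   66.        ] 0.06416194171058667
blue [ 0.55115795 -0.22565465  0.03984021] [ 0.62869347 -0.18671912  0.0602781 ]
```

View pics/top3.png

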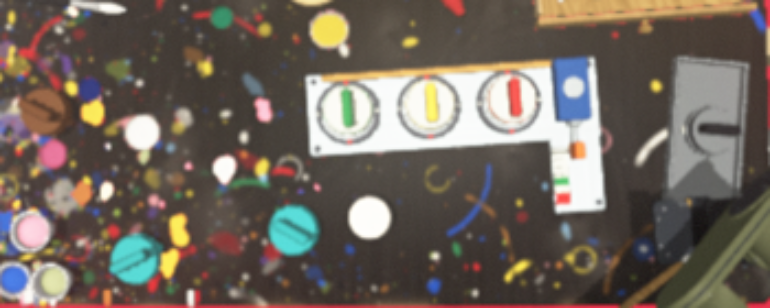

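All three cartridges are locked with their wings along block x, the empty stands in the tray, and the tab is at crop (578,150). Now for priming.

```bash
python3 g.py 507.5 -208.6 196.8 3.8
```

```text
t39.4 tcp [ 415.3 -337.9  196.7] psi 3.6 tilt 0.1 F [-1.2 -0.4 -0.7] M [-0.   0.1  0. ] w 38.5 gf 0.0 q6 42
shift [100.0, -123.3, -0.4] turn [0.14, 0.03, -0.25]
```

```bash
python3 -m pendant '[[[100,-123,0],[0,0,-0.2]],[[100,-123,0],[0,0,-0.2]],[[100,-123,0],[0,0,-0.2]],[[100,-123,0],[0,0,-0.2]],[[100,-123,0],[0,0,-0.2]],[[100,-123,40],[0,0,-0.2]],[[100,-123,80],[0,0,-0.2]],[[100,-123,95],[0,0,-0.2]],[[100,-123,95],[0,0,-0.2]],[[100,-123,95],[0,0,-0.2]]]'; python3 g.py 507.5 -208.6 50 3.8
```

```text
time_s: 40.27
tool_pos: [0.5092, -0.204, 0.1005]
tcp_rot: [-3.139, -0.111, 0.002]
ft_force: [0.5, 0.2, 0.5]
gripper_width: 0.0382
grasp_force: 0.0
t40.3 tcp [ 509.2 -204.   100.5] psi 4.0 tilt 0.1 F [0.5 0.2 0.5] M [ 0.03  0.   -0.06] w 38.2 gf 0.0 q6 59
shift [-2.0, 4.5, 50.5] turn [-0.05, 0.08, 0.25]
```

```bash
python3 -m pendant '[[[-1.5,4,0],[0,0,0]],[[-1.5,4,20],[0,0,0]],[[-1.5,4,40],[0,0,0]],[[-1.5,4,50],[0,0,0]],[[-1.5,4,50],[0,0,0]],[[-1.5,4,50],[0,0,0]]]'; python3 g.py 507.5 -208.6 50 3.8; python3 -m pendant '[[[0,0,0],[0,0,0]],[[0,0,0],[0,0,0]],[[0,0,0],[0,0,0]],[[0,0,0],[0,0,0]],[[0,0,0],[0,0,0]],[[0,0,0],[0,0,0]],[[0,0,0],[0,0,0]]]' 0; python3 g.py 507.5 -208.6 50 3.8
```

```text
time_s: 40.77
tool_pos: [0.5089, -0.209, 0.052]
tcp_rot: [3.139, 0.11, 0.002]
ft_force: [-0.7, 0.6, 0.6]
gripper_width: 0.0381
grasp_force: 0.0
t40.8 tcp [ 508.9 -209.    52. ] psi 4.0 tilt 0.1 F [-0.7  0.6  0.6] M [-0.02  0.02  0.03] w 38.1 gf 0.0 q6 58
shift [-1.4, -0.5, 2.0] turn [0.04, -0.06, 0.23]
time_s: 41.35
tool_pos: [0.509, -0.2097, 0.0518]
tcp_rot: [3.137, 0.11, 0.002]
ft_force: [-0.2, -4.5, 1.4]
gripper_width: 0.0137
grasp_force: 30.0
t41.4 tcp [ 509.  -209.7   51.8] psi 4.0 tilt 0.2 F [-0.2 -4.5  1.4] M [-0.83  0.06 -0.23] w 13.7 gf 30.0 q6 58
shift [-1.4, -1.3, 1.8] turn [0.15, -0.09, 0.22]
```

```bash
python3 -m pendant '[[[-3,0.8,0],[0,0,0]],[[-7,0.8,0],[0,0,0]],[[-11,0.8,0],[0,0,0]],[[-15,0.8,0],[0,0,0]],[[-19,0.8,0],[0,0,0]],[[-23,0.8,0],[0,0,0]],[[-27,0.8,0],[0,0,0]],[[-31,0.8,0],[0,0,0]],[[-34,0.8,0],[0,0,0]],[[-37,0.8,0],[0,0,0]],[[-39,0.8,0],[0,0,0]],[[-40,0.8,0],[0,0,0]],[[-41,0.8,0],[0,0,0]],[[-41,0.8,0],[0,0,0]],[[-41,0.8,0],[0,0,0]]]'; python3 g.py; python3 - <<'E'
from m import *
im,d=snap("scene"); cv2.imwrite("pics/sc2.png",cv2.resize(im[150:230,330:440],None,fx=5,fy=5,interpolation=cv2.INTER_CUBIC)[:,:,::-1])
E
```

```text
time_s: 42.6
tool_pos: [0.4686, -0.2124, 0.0518]
tcp_rot: [3.139, 0.11, 0.005]
ft_force: [6.6, -1.9, 3.7]
gripper_width: 0.0137
grasp_force: 30.0
t42.6 tcp [ 468.6 -212.4   51.8] psi 4.0 tilt 0.2 F [ 6.6 -1.9  3.7] M [-0.15 -1.07 -0.24] w 13.7 gf 30.0 q6 56
```

View pics/sc2.png

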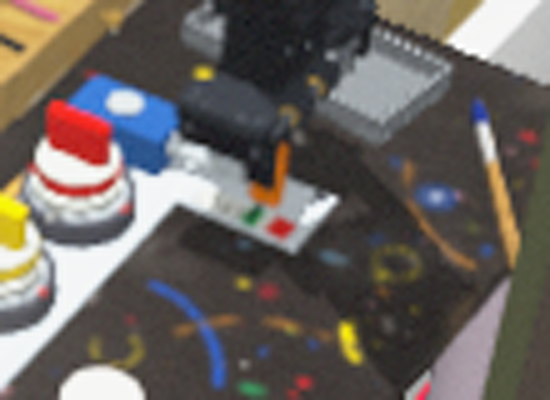

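The tab stands level with the green band at (255,215), and the 6.6 N pull fits about 40 mm of travel. I'll hold there, then return the slide home.

```bash
python3 -m pendant '[[[0,0,0],[0,0,0]],[[0,0,0],[0,0,0]],[[0,0,0],[0,0,0]],[[0,0,0],[0,0,0]],[[0,0,0],[0,0,0]],[[0,0,0],[0,0,0]],[[0,0,0],[0,0,0]],[[0,0,0],[0,0,0]],[[0,0,0],[0,0,0]],[[0,0,0],[0,0,0]],[[0,0,0],[0,0,0]],[[0,0,0],[0,0,0]],[[0,0,0],[0,0,0]],[[0,0,0],[0,0,0]],[[0,0,0],[0,0,0]],[[0,0,0],[0,0,0]],[[0,0,0],[0,0,0]],[[0,0,0],[0,0,0]],[[0,0,0],[0,0,0]],[[0,0,0],[0,0,0]]]'; python3 g.py; python3 -m pendant '[[[0,0,0],[0,0,0]],[[0,0,0],[0,0,0]],[[0,0,0],[0,0,0]],[[0,0,0],[0,0,0]],[[0,0,0],[0,0,0]],[[0,0,0],[0,0,0]],[[0,0,0],[0,0,0]]]'; python3 -m pendant '[[[4,0,0],[0,0,0]],[[8,0,0],[0,0,0]],[[12,0,0],[0,0,0]],[[16,0,0],[0,0,0]],[[20,0,0],[0,0,0]],[[24,0,0],[0,0,0]],[[28,0,0],[0,0,0]],[[32,0,0],[0,0,0]],[[35,0,0],[0,0,0]],[[38,0,0],[0,0,0]],[[40,0,0],[0,0,0]],[[41,0,0],[0,0,0]],[[41,0,0],[0,0,0]]]'; python3 g.py
```

```text
time_s: 44.32
tool_pos: [0.4687, -0.2123, 0.0518]
tcp_rot: [3.139, 0.11, 0.005]
ft_force: [5.8, -1.9, 3.9]
gripper_width: 0.0135
grasp_force: 30.0
t44.3 tcp [ 468.7 -212.3   51.8] psi 4.0 tilt 0.2 F [ 5.8 -1.9  3.9] M [-0.18 -1.08 -0.24] w 13.5 gf 30.0 q6 56
time_s: 44.9
tool_pos: [0.4687, -0.2124, 0.0518]
tcp_rot: [3.139, 0.11, 0.005]
ft_force: [5.8, -2.8, 3.5]
gripper_width: 0.0136
grasp_force: 30.0
time_s: 45.98
tool_pos: [0.5089, -0.2098, 0.0518]
tcp_rot: [3.138, 0.111, 0.001]
ft_force: [2.1, -3.1, 5.3]
gripper_width: 0.0139
grasp_force: 30.0
t46.0 tcp [ 508.9 -209.8   51.8] psi 4.0 tilt 0.1 F [ 2.1 -3.1  5.3] M [-0.45 -0.39 -0.28] w 13.9 gf 30.0 q6 58
```

Home again. I'll open the gripper, lift clear and check.

```bash
python3 -m pendant '[[[0,0,0],[0,0,0]],[[0,0,0],[0,0,0]],[[0,0,0],[0,0,0]],[[0,0,0],[0,0,0]],[[0,0,-10],[0,0,0]],[[0,0,-50],[0,0,0]],[[0,0,-90],[0,0,0]],[[0,0,-130],[0,0,0]],[[0,0,-150],[0,0,0]],[[-140,80,-150],[0,0,0]],[[-140,80,-150],[0,0,0]],[[-140,80,-150],[0,0,0]],[[-140,80,-150],[0,0,0]],[[-140,80,-150],[0,0,0]],[[-140,80,-150],[0,0,0]],[[-140,80,-150],[0,0,0]],[[-140,80,-150],[0,0,0]]]' 40; python3 g.py;  python3 - <<'E'
from m import *
im,d=snap("top"); cv2.imwrite("pics/top4.png",cv2.resize(im[120:300,150:500],None,fx=2.2,fy=2.2)[:,:,::-1])
for n,q in dict(green=(.56,.0965),yellow=(.5675,-.013),red=(.5746,-.1224)).items(): print(n,wing(im,d,n,q,.098,.05))
print("empty",wing(im,d,"x",(.533,-.394),.089))
h=hsv(im); o=(h[...,0]>5)&(h[...,0]<20)&(h[...,1]>150)&(h[...,2]>100); o[:,:400]=0;o[:,425:]=0;o[:210]=0;o[260:]=0
v,u=np.nonzero(o); Q=plane("top",np.c_[u,v],.066)*1000; print("tab",len(u),Q.mean(0))
E
```

```text
time_s: 47.4
tool_pos: [0.3751, -0.2984, 0.2011]
tcp_rot: [-3.139, -0.113, -0.0]
ft_force: [0.0, 0.0, 0.0]
gripper_width: 0.0378
grasp_force: 0.0
t47.4 tcp [ 375.1 -298.4  201.1] psi 4.1 tilt 0.0 F [0. 0. 0.] M [ 0.05  0.04 -0.01] w 37.8 gf 0.0 q6 41
green {'n': 40, 'c': array([561.1,  94.4]), 'mean': array([562.2,  94.4]), 'size': array([40.2,  7.3]), 'ang': 5.6, 'pca': 5.7, 'z': 0.0985}
yellow {'n': 47, 'c': array([569.2, -13.9]), 'mean': array([570. , -14.3]), 'size': array([ 8.5, 39.9]), 'ang': 179.6, 'pca': 4.4, 'z': 0.0983}
red {'n': 60, 'c': array([ 575.9, -122.4]), 'mean': array([ 575.9, -122.6]), 'size': array([43.1, 10.9]), 'ang': 4.0, 'pca': 2.7, 'z': 0.0985}
empty {'n': 87, 'c': array([ 532.7, -394.5]), 'mean': array([ 532.5, -395.1]), 'size': array([49.8, 14.4]), 'ang': 88.5, 'pca': 84.6, 'z': 0.0888}
tab 27 [ 507.45039882 -208.57546913   66.        ]
```

View pics/top4.png

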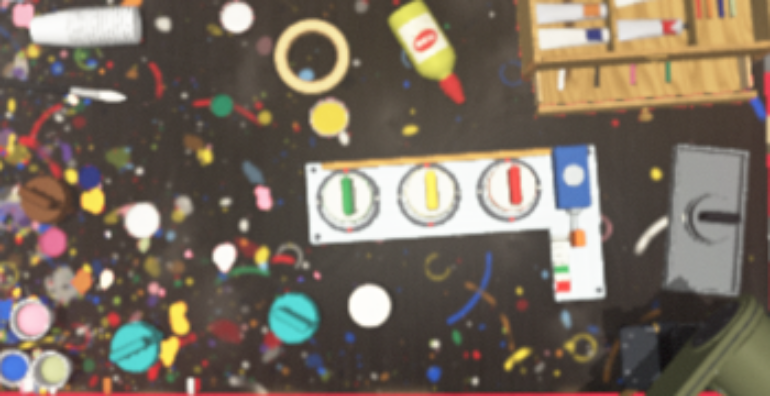

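Everything is in place: three cartridges are locked at crop (348,197), (431,188) and (514,186). The empty is in the tray at (712,217), the tab is home at (578,238), and the bystanders have not moved.

```bash
python3 -c "
from cell import robot
print(robot.close_job())"
```

```text
the job is handed in; nothing more can be done
None
```

I handed the job in after about 47 s: the one empty cartridge stands in the return tray, green, yellow and red are locked in sockets 1, 2 and 3, and the block was primed (slide held at about 40 mm for over two seconds, now home). The last top view confirms this and shows the tape, jar and bottle where they were; no verdict was returned.

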